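# Step the main mast of a model ship by feel

## Task

Step the main mast in the model hull: take the tallest of the three masts out of the drilled block, lower its foot through the long opening in the deck, feel along the keel timber below for the square socket you cannot see, and seat the mast fully home in it. Press gently, since the glued timbers must not be forced. Leave the mast standing upright on its own, with the other masts and the things on the bench where they are.

Things in the scene. Friction and masses are not known exactly. Their poses are not given: they have to be found in the camera images.
- main_mast_center (a point): Main mast, the tallest of three plain upright wooden masts: round rod, 12 mm diameter, 180 mm long, 20 to 45 g. Thin dark bands 76-80 and 112-116 mm above its foot, top 12 mm thinner (9 mm). This point: on its axis half-way up, 90 mm above the foot; z to its top. Bare wood to grip lies 120 to 165 mm above the foot; a grip at 130 or more keeps clear of the other masts and the hull.
- main_mast_heel (a point): Foot (lowest point) of the main mast, on its axis; z runs to the mast's top. The foot is bevelled over its lowest 3 mm, to a flat 9.5 mm across.
- main_mast: The main mast itself; its origin is the middle of its foot.
- mast_block: Fixed wooden block, 180 mm along x, 62 mm along y, 40 mm high; origin in the middle of its underside, on the bench. Three upright holes along x at -60, 0 and +60 mm, 13.6 mm wide, 32 mm deep (floor 8 mm above the bench), each holding one mast; which mast is in which hole changes.
- fore_mast_center (a point): Middle-sized mast in the block (12 mm diameter, 120 mm long); point on its axis half-way up. To be left where it is.
- mizzen_mast_center (a point): Shortest mast in the block (12 mm diameter, 100 mm long); point on its axis half-way up. To be left where it is.
- hull: Planked model ship hull, fixed in a cradle. Origin at bench height under its middle; x to the bow, y to port, z up. 490 mm long, 150 mm wide; deck 138 mm above the bench, side rails 155 mm (181 mm at the bow), wheelhouse aft (130 mm aft of the origin) 165 mm. Its timbers are rigid and count as forced above 30 N. A seated mast has some play and may lean up to about 6 degrees.
- deck_opening (a point): Middle of the long opening in the deck, at the upper face (144 mm above the bench) of the timber frame round it. 66 mm long along x, 17 mm wide along y, straight walls 24 mm deep, then open down to the keel timber. x points to the bow, z up.
- keel_timber (a point): Point on the flat, level top of the keel timber, 66 mm above the bench, straight below the middle of the deck opening; x to the bow. In this face, on the centre line, is one square socket 13.5 mm wide and 15 mm deep (floor 51 mm above the bench). Its middle lies anywhere within 24 mm fore or aft of this point: it changes, is not measured, and must be felt for.
- deckhouse_center (a point): Small loose wooden deckhouse on the bench, 80 x 52 mm, 59 mm high; point 30 mm above its underside. To be left alone.
- glue_bottle_center (a point): White glue bottle with a pointed nozzle, 42 mm diameter, 104 mm high, standing; point 50 mm above the bench. To be left alone.
- paint_jar_center (a point): Small glass paint jar, 40 mm diameter, 48 mm high, standing; point 24 mm above the bench. To be left alone.

How it is judged:
By the outcome, as a careful person would: the job done as asked, in the order asked, and still so for the second after the job is handed in, with the robot touching nothing.
It also fails if it takes over 45 s, if anything falls off the work surface, if the arm or the gripper's body presses on something with over 40 N, if the wrist force passes 120 N, or if a joint passes its speed limit or range.

## Robot

A 6-joint arm with a two-finger parallel gripper is mounted at the origin on the work surface. World frame = base frame: x ahead of the robot, y to its left, z up, the work surface at z = 0. Lengths are in m, angles in degrees, forces in N, time in s.
With the tool pointing down it reaches from about 0.375 to 0.9 m from the base axis. Payload 3.1 kg.
Tool frame: the origin (TCP) lies at the very end of the fingers, on their centre line; the grasp point (between the pads) lies 19 mm behind it (bot.tcp_to_grasp is the distance from the TCP to the grasp point, in m); z points along the fingers, y is the direction in which the jaws open and shut (so a half turn about z gives the same grasp; the last joint's range is limited). The gripper opens to 87 mm and grips with 3 to 60 N. Pads are 19 mm wide; open, the fingers measure 117 mm over their backs; the gripper's body (75 mm by 190 mm) begins 51 mm behind the grasp point.
Start: joints at [-82.936, 30.224, 82.088, -0, 67.689, -10.227], TCP at [0.186, -0.597, 0.223] pointing down, gripper open.
Joint ranges: [-176.69, 176.69], [-43.24, 126.21], [12.49, 139.97], [-82, 262], [0, 151.66], [-163.58, 163.58]. Speed limits (degrees/s): [159.86, 159.86, 180, 180, 180, 180].

## Interface

Orientations are given as a 3x3 rotation matrix whose columns are the frame's x, y, z axes.
In Python, from rig import telemetry, eyes, order, bot gives the robot as it stands. The module is installed in compiled form; this text tells all that it offers.
- The arm moves only by the tool servo_tool, never from a script. Its argument "targets" is a list of rows, each a list of 2 entries, a list of its own where there are three numbers: the shift along the tool's x, y, z in m, then the turn, a rotation vector about the tool's x, y, z in rad. In form: [[[tx, ty, tz], [wx, wy, wz]], ...]. A call has 1 to 12 rows; each row is the pose to reach, as a shift and turn from the pose commanded when the call began, along the tool's axes at that moment; what a row does not reach only later rows make up. A row lasts 1/8 s, in which the tool goes at most 62.5 mm and 10.7 degrees, less where a joint would pass 70% of its speed; a pose out of reach is approached as far as the arm can. A call with a gripper value outside its range is refused whole. "gripper" is the finger opening in m, from 0 to 0.087, set as the call begins (left out, the last holds). The fingers move at their own pace and stop on an object; the grip force is fixed at half the most. Time passes only in rows, so rows that repeat a pose let the fingers close. It gives the time, the measured TCP pose, the force and the opening at its end, in the units of the state.
- telemetry.read_state(): the state, without advancing time (a new reading comes with each control period).
- eyes.capture(name): name is "side" or "top"; returns a dict with "pixels" (384x512x3 uint8, blue, green, red), "intrinsics" (3x3 intrinsics, pixels), "extrinsics" (4x4, takes a point from camera to world coordinates). Camera axes: x right, y down, z forward; pixel columns grow to the right and rows downward; lengths in m; the calibration is good to about 2 mm. A picture is of the moment at which its call begins. There is no depth.
- order.hand_in(): hands the job in, once; it reports no verdict.
The state is a dict: "time_s": time; "joint_positions": joint angles; "qvel": joint speeds; "tau": joint torques, N m; "position": TCP position; "tcp_rot": TCP orientation; "force": force on the tool from outside, world axes, zero at the start; "moment": the same for the moment, N m; "opening": opening from 0.0 (shut) to 1.0 (fully open).
Only numpy, scipy, OpenCV 4.12 (cv2) and the standard library are available. Lean on these libraries where they do the work, as an engineer would, in place of code of your own. Each camera call takes 0.05 s, during which the arm holds its last target. There are 200 camera calls.

## Working session

There is one attempt and no reset: what is moved stays moved. The work goes in short steps, Python scripts to look and compute and a tool call to move; the robot and the scene stay as the last step left them, time stands still between calls to the robot, and variables do not carry over. Pictures are saved under pics/ and viewed, about 8 in all and at most 12, crops included, and the job is handed in when it is done.

Besides the shell and the picture viewer there is one more tool, called after "Call:" as name([rows], argument=value, ...), one row to a line, values as JSON. servo_tool: Moves the arm, as the interface text tells. Its arguments: {"type":"object","properties":{"targets":{"type":"array","items":{"type":"array"}},"gripper":{"type":"number"}},"required":["targets"]}

```bash
mkdir -p pics; cat > h.py <<'E'
from rig import telemetry, eyes, order, bot
import numpy as np, cv2
def cap(n,f):
    c=eyes.capture(n); cv2.imwrite('pics/'+f,np.array(c['pixels'])); return c
def ray(c,u,v):
    K=np.array(c['intrinsics']);T=np.array(c['extrinsics'])
    d=T[:3,:3]@np.linalg.inv(K)@[u,v,1.]; return T[:3,3],d/np.linalg.norm(d)
def onz(c,u,v,z):
    o,d=ray(c,u,v); return o+d*(z-o[2])/d[2]
def proj(c,p):
    T=np.linalg.inv(np.array(c['extrinsics'])); q=np.array(c['intrinsics'])@(T[:3,:3]@p+T[:3,3]); return q[:2]/q[2]
def tri(c1,a,c2,b):
    o1,d1=ray(c1,*a);o2,d2=ray(c2,*b)
    s=np.linalg.lstsq(np.c_[d1,-d2],o2-o1,rcond=None)[0]
    return (o1+d1*s[0]+o2+d2*s[1])/2, np.linalg.norm(o1+d1*s[0]-o2-d2*s[1])
def st():
    s=telemetry.read_state(); return s
E
python3 - <<'E'
from h import *
np.set_printoptions(precision=4,suppress=True)
for n in('top','side'):
    c=cap(n,n+'0.png'); print(np.array(c['intrinsics']),np.array(c['extrinsics']))
s=st(); print(s); print(bot.tcp_to_grasp)
E
```

```text
[[360.9228   0.     254.7987]
 [  0.     360.9228 189.9246]
 [  0.       0.       1.    ]] [[-0.006  -0.9951  0.0986  0.4199]
 [-1.      0.0057 -0.0028  0.0663]
 [ 0.0022 -0.0987 -0.9951  1.0753]
 [ 0.      0.      0.      1.    ]]
[[352.9858   0.     255.8166]
 [  0.     352.9858 190.253 ]
 [  0.       0.       1.    ]] [[ 0.9956 -0.0688  0.0632  0.4646]
 [-0.0934 -0.7347  0.6719 -0.6435]
 [ 0.0002 -0.6749 -0.7379  0.864 ]
 [ 0.      0.      0.      1.    ]]
{'time_s': 0.1, 'joint_positions': array([-82.9366,  30.2734,  82.1482,   0.002 ,  67.689 , -10.2269]), 'qvel': array([-0.0424, -0.2232, -0.1868,  0.0236,  0.0666, -0.0047]), 'tau': array([ -0.0005, -44.0984, -17.7152,   0.0634,   0.0534,  -0.    ]), 'position': array([ 0.1857, -0.5961,  0.2217]), 'tcp_rot': array([[ 0.9548,  0.2972, -0.0002],
       [ 0.2972, -0.9548,  0.0019],
       [ 0.0004, -0.0019, -1.    ]]), 'force': array([ 0.3646, -0.5355, -0.2256]), 'moment': array([ 0.0363,  0.0493, -0.0067]), 'opening': 0.9991152318292649}
0.0187
```

View pics/top0.png

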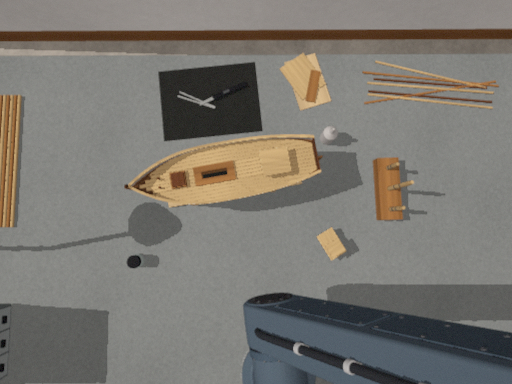

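View pics/side0.png

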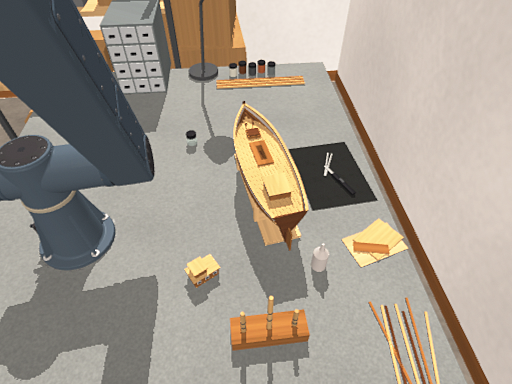

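The top view shows the hull's dark opening at about (215,173) and the block at about (388,188), with the tallest mast in the middle hole, its top near (410,183). In the side view that mast's top is near (270,298). The opening there is near (262,153). Next I'll look at enlarged crops.

```bash
python3 - <<'E'
import cv2,numpy as np
t=cv2.imread('pics/top0.png');s=cv2.imread('pics/side0.png')
def cr(i,x,y,w=66,h=50):return cv2.resize(i[y:y+h,x:x+w],(396,300),interpolation=cv2.INTER_NEAREST)
# origins: top-opening(182,149) top-block(362,163) side-opening(230,130) side-block(237,293)
cv2.imwrite('pics/crop0.png',np.vstack([np.hstack([cr(t,182,149),cr(t,362,163)]),np.hstack([cr(s,230,130),cr(s,237,293)])]))
E
```

```text
(no output)
```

View pics/crop0.png

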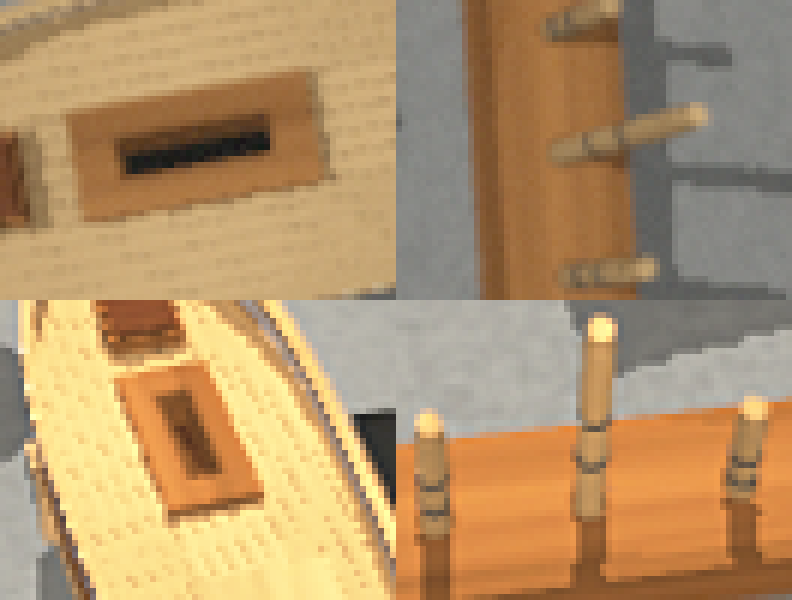

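```bash
python3 - <<'E'
from h import *
np.set_printoptions(precision=4,suppress=True)
ct=eyes.capture('top');cs=eyes.capture('side')
T=lambda x,y,o:(x/6-.5+o[0],y/6-.5+o[1])
to,tb,so,sb=(182,149),(362,163),(230,130),(237,293)
P=[(66,115),(312,70),(325,180),(84,222)]  # top: fwd-stbd.., aft
S=[(207,62),(262,193),(167,215),(117,80)]
# top-left in top view = port? print all with z planes
A=[onz(ct,*T(x,y,to),.144) for x,y in P];B=[onz(cs,*T(x,y,so),.144) for x,y in S]
print(np.array(A),np.mean(A,0));print(np.array(B),np.mean(B,0))
O=[(115,138),(268,112),(270,152),(125,175)]
print('opening',np.mean([onz(ct,*T(x,y,to),.144) for x,y in O],0))
def ang(A): d=(A[0]+A[3]-A[1]-A[2]);return np.degrees(np.arctan2(d[1],d[0])),np.linalg.norm(d)/2
print(ang(A),ang(B))
a=T(304,113,tb);b=T(206,28,sb);print('top',onz(ct,*a,.188),onz(cs,*b,.188),tri(ct,a,cs,b))
a=T(159,152,tb);b=T(192,215,sb);print('base',onz(ct,*a,.04),onz(cs,*b,.04))
for n,a,b in (('m1',(612-396,8),(750-396,108)),('m3',(650-396,268),(428-396,122))):print(n,tri(ct,T(*a,tb),cs,T(*b,sb)))
E
```

```text
[[0.5715 0.2258 0.144 ]
 [0.5907 0.1189 0.144 ]
 [0.5424 0.1132 0.144 ]
 [0.5246 0.2175 0.144 ]] [0.5573 0.1688 0.144 ]
[[0.5724 0.2259 0.144 ]
 [0.5886 0.1223 0.144 ]
 [0.54   0.111  0.144 ]
 [0.5238 0.2156 0.144 ]] [0.5562 0.1687 0.144 ]
opening [0.5583 0.1699 0.144 ]
(np.float64(99.92475002515843), np.float64(0.10717612989969605)) (np.float64(98.8522244444337), np.float64(0.10537334231132388))
top [ 0.527  -0.3264  0.188 ] [ 0.5254 -0.324   0.188 ] (array([ 0.5259, -0.3252,  0.1906]), np.float64(0.0015481279869878543))
base [ 0.5264 -0.3211  0.04  ] [ 0.5239 -0.3301  0.04  ]
m1 (array([ 0.5835, -0.3233,  0.1103]), np.float64(0.0015989611421798997))
m3 (array([ 0.4652, -0.3265,  0.1309]), np.float64(0.0013844772656853128))
```

Call:
servo_tool([
  [[0.04,-0.016,0],[0,0,0.04]],
  [[0.09,-0.036,0],[0,0,0.08]],
  [[0.14,-0.055,0],[0,0,0.12]],
  [[0.19,-0.074,0],[0,0,0.16]],
  [[0.24,-0.094,0],[0,0,0.2]],
  [[0.29,-0.113,0],[0,0,0.24]],
  [[0.34,-0.132,0],[0,0,0.279]],
  [[0.38,-0.148,0],[0,0,0.279]],
  [[0.405,-0.157,0],[0,0,0.279]],
  [[0.405,-0.157,0],[0,0,0.279]],
], gripper=0.06)

```text
time_s: 1.45
position: [0.527, -0.3249, 0.2223]
tcp_rot: [[1.0, 0.026, -0.0], [0.026, -1.0, 0.0], [-0.0, -0.0, -1.0]]
force: [0.5, 0.1, 0.4]
opening: 0.69
```

```bash
cat > go.py <<'E'
from h import *
import sys
np.set_printoptions(precision=4,suppress=True)
# go.py x y z : tool-frame shift to reach a world point
s=st();R=np.array(s['tcp_rot']);p=np.array(s['position'])
print('t',s['time_s'],'p',p,'f',s['force'],'op',s['opening'],'yaw y',np.degrees(np.arctan2(R[1,1],R[0,1])),'zax',R[:,2])
if len(sys.argv)>3: print('shift',R.T@(np.array(list(map(float,sys.argv[1:4])))-p))
E
python3 go.py 0.526 -0.3255 0.129
```

```text
t 1.45 p [ 0.527  -0.3249  0.2223] f [0.4674 0.0663 0.4162] op 0.689785810084481 yaw y -88.5021939544882 zax [-0.0001  0.0003 -1.    ]
shift [-0.0011  0.0006  0.0933]
```

Call:
servo_tool([
  [[-0.001,0,0.03],[0,0,0]],
  [[-0.001,0,0.065],[0,0,0]],
  [[-0.001,0,0.093],[0,0,0]],
  [[-0.001,0,0.093],[0,0,0]],
])

```text
time_s: 1.95
position: [0.5224, -0.326, 0.1272]
tcp_rot: [[1.0, 0.022, -0.005], [0.022, -1.0, 0.004], [-0.005, -0.004, -1.0]]
force: [0.3, 0.1, -0.5]
opening: 0.691
```

Call:
servo_tool([
  [[0,0,0],[0,0,0]],
  [[0,0,0],[0,0,0]],
  [[0,0,0],[0,0,0]],
  [[0,0,0],[0,0,0]],
  [[0,0,0],[0,0,0]],
  [[0,0,0],[0,0,0]],
], gripper=0.0)

```text
time_s: 2.7
position: [0.5248, -0.3263, 0.1296]
tcp_rot: [[1.0, 0.023, -0.0], [0.023, -1.0, 0.0], [0.0, -0.0, -1.0]]
force: [0.1, 0.8, 1.1]
opening: 0.129
```

```bash
python3 go.py
```

```text
t 2.7 p [ 0.5248 -0.3263  0.1296] f [0.0718 0.814  1.0993] op 0.12854857992741955 yaw y -88.69621746589856 zax [-0.      0.0004 -1.    ]
```

Call:
servo_tool([
  [[0,0,-0.01],[0,0,0]],
  [[0,0,-0.03],[0,0,0]],
  [[0,0,-0.06],[0,0,0]],
  [[0,0,-0.1],[0,0,0]],
  [[0,0,-0.14],[0,0,0]],
  [[0,0,-0.17],[0,0,0]],
  [[0,0,-0.19],[0,0,0]],
  [[0,0,-0.19],[0,0,0]],
])

```text
time_s: 3.7
position: [0.5256, -0.3271, 0.3221]
tcp_rot: [[1.0, 0.023, 0.004], [0.023, -1.0, -0.004], [0.004, 0.004, -1.0]]
force: [-0.0, 1.0, -1.7]
opening: 0.132
```

```bash
python3 go.py 0.5568 0.1688 0.318
```

```text
t 3.7 p [ 0.5256 -0.3271  0.3221] f [-0.0221  1.0326 -1.732 ] op 0.13217810955762666 yaw y -88.6876440972892 zax [ 0.0038 -0.0036 -1.    ]
shift [ 0.0425 -0.4951  0.0024]
```

Call:
servo_tool([
  [[0.002,-0.02,0],[0,0,0]],
  [[0.006,-0.065,0],[0,0,-0.02]],
  [[0.01,-0.115,0],[0,0,-0.04]],
  [[0.014,-0.165,0],[0,0,-0.06]],
  [[0.018,-0.215,0],[0,0,-0.08]],
  [[0.022,-0.265,0],[0,0,-0.1]],
  [[0.026,-0.315,0],[0,0,-0.12]],
  [[0.031,-0.365,0],[0,0,-0.141]],
  [[0.036,-0.415,0],[0,0,-0.141]],
  [[0.04,-0.46,0],[0,0,-0.141]],
  [[0.0425,-0.485,0],[0,0,-0.141]],
  [[0.0425,-0.495,0],[0,0,-0.141]],
])

```text
time_s: 5.2
position: [0.5542, 0.1716, 0.3181]
tcp_rot: [[0.986, 0.166, -0.003], [0.166, -0.986, -0.0], [-0.003, -0.0, -1.0]]
force: [-0.2, -0.0, -0.6]
opening: 0.133
```

Call:
servo_tool([
  [[0,0,0],[0,0,0]],
  [[0,0,0],[0,0,0]],
])

```text
time_s: 5.45
position: [0.5557, 0.1685, 0.3192]
tcp_rot: [[0.987, 0.162, -0.001], [0.162, -0.987, -0.001], [-0.001, 0.0, -1.0]]
force: [-0.3, -0.1, 0.6]
opening: 0.131
```

```bash
python3 go.py 0.5568 0.1688 0.29; python3 - <<'E'
from h import *
np.set_printoptions(precision=2,suppress=True)
p=np.array(st()['position']);I=[]
for n in('top','side'):
    c=cap(n,n+'1.png'); f=p-[0,0,.1216]; q=proj(c,f); print(n,'foot pred',q,'opening',proj(c,np.array([.5568,.1688,.144])))
    x,y=int(q[0])-33,int(q[1])-25-10
    print('origin',x,y); I.append(cv2.resize(np.array(c['pixels'])[y:y+75,x:x+66],None,fx=6,fy=6,interpolation=cv2.INTER_NEAREST))
cv2.imwrite('pics/crop1.png',np.hstack(I))
E
```

```text
t 5.45 p [0.5557 0.1685 0.3192] f [-0.2955 -0.0948  0.5575] op 0.13064678470079288 yaw y -80.66895722878903 zax [-0.0009 -0.0005 -1.    ]
shift [ 0.0011 -0.0001  0.0292]
top foot pred [212.06 170.39] opening [214.33 173.12]
origin 179 135
side foot pred [260.81 138.41] opening [260.96 152.02]
origin 227 103
```

View pics/crop1.png

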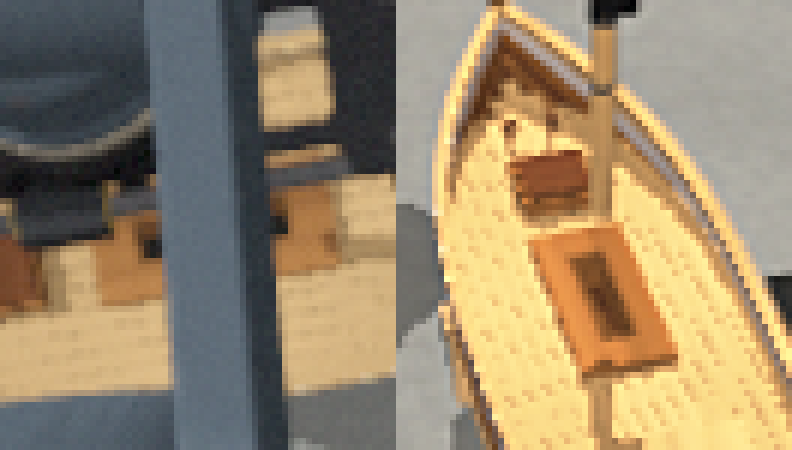

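Call:
servo_tool([
  [[0.001,0,0.015],[0,0,0]],
  [[0.001,0,0.035],[0,0,0]],
  [[0.001,0,0.046],[0,0,0]],
  [[0.001,0,0.046],[0,0,0]],
  [[0.001,0,0.046],[0,0,0]],
])

```text
time_s: 6.18
position: [0.5575, 0.1695, 0.2739]
tcp_rot: [[0.987, 0.163, 0.001], [0.163, -0.987, 0.0], [0.001, 0.0, -1.0]]
force: [1.0, -0.0, -0.6]
opening: 0.125
```

```bash
python3 go.py 0.5568 0.1688 0.272; python3 - <<'E'
from h import *
np.set_printoptions(precision=2,suppress=True)
p=np.array(st()['position'])
c=cap('side','side2.png'); f=p-[0,0,.1216]; print('foot',proj(c,f))
I=cv2.resize(np.array(c['pixels'])[125:180,230:295],None,fx=10,fy=10,interpolation=cv2.INTER_CUBIC)
cv2.imwrite('pics/crop2.png',I)
E
```

```text
t 6.175 p [0.5575 0.1695 0.2739] f [ 0.9885 -0.0094 -0.6348] op 0.12510364322561351 yaw y -80.62523531061261 zax [ 0.001   0.0002 -1.    ]
shift [-0.0008  0.0006  0.0019]
foot [261.19 149.79]
```

View pics/crop2.png

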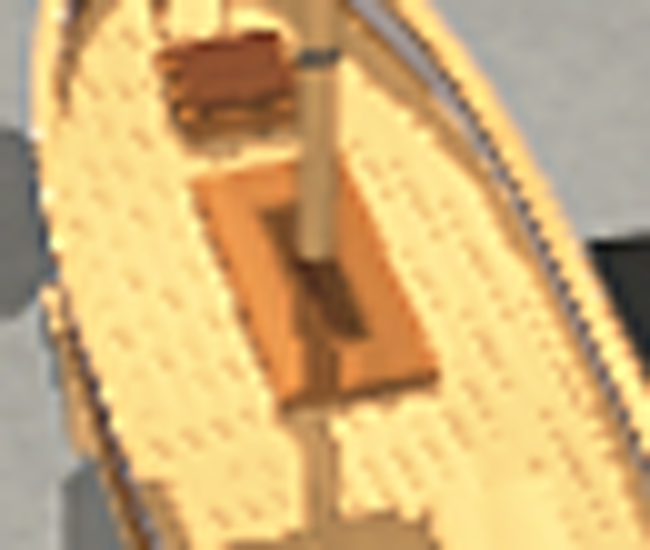

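Call:
servo_tool([
  [[-0.001,0,0],[0,0,0]],
  [[-0.001,0,0.006],[0,0,0]],
  [[-0.001,0,0.012],[0,0,0]],
  [[-0.001,0,0.018],[0,0,0]],
  [[-0.001,0,0.024],[0,0,0]],
  [[-0.001,0,0.024],[0,0,0]],
])

```text
time_s: 6.98
position: [0.5556, 0.1693, 0.2487]
tcp_rot: [[0.987, 0.163, -0.002], [0.163, -0.987, -0.0], [-0.002, -0.0, -1.0]]
force: [0.5, 0.8, -1.0]
opening: 0.129
```

```bash
python3 go.py 0.5564 0.1688 0.193
```

```text
t 6.975 p [0.5556 0.1693 0.2487] f [ 0.4847  0.7725 -0.9561] op 0.12922242125890515 yaw y -80.61556338961977 zax [-0.0017 -0.0002 -1.    ]
shift [0.0008 0.0007 0.0557]
```

Call:
servo_tool([
  [[0.0005,0,0.012],[0,0,0]],
  [[0.0005,0.004,0.025],[0,0,0]],
  [[0.0005,0.012,0.038],[0,0,0]],
  [[0.0005,0.02,0.048],[0,0,0]],
  [[0.0005,0.024,0.053],[0,0,0]],
  [[0.0005,0.024,0.053],[0,0,0]],
  [[0.0005,0.024,0.053],[0,0,0]],
])

```text
time_s: 7.85
position: [0.5608, 0.1458, 0.1969]
tcp_rot: [[0.987, 0.163, 0.001], [0.163, -0.987, 0.0], [0.001, -0.0, -1.0]]
force: [0.3, 0.0, -0.7]
opening: 0.13
```

Call:
servo_tool([
  [[0,0,0.002],[0,0,0]],
  [[0,0,0.004],[0,0,0]],
  [[0,0,0.004],[0,0,0]],
])

```text
time_s: 8.22
position: [0.5603, 0.1459, 0.1924]
tcp_rot: [[0.987, 0.163, -0.0], [0.163, -0.987, -0.0], [-0.0, -0.0, -1.0]]
force: [-0.1, 0.2, -0.3]
opening: 0.128
```

```bash
python3 go.py 0.5564 0.1688 0.1876
```

```text
t 8.225 p [0.5603 0.1459 0.1924] f [-0.0981  0.1785 -0.3258] op 0.12793210760375898 yaw y -80.60083775907385 zax [-0.0003 -0.     -1.    ]
shift [-0.0001 -0.0232  0.0048]
```

Call:
servo_tool([
  [[0,0,0.002],[0,0,0]],
  [[0,0,0.004],[0,0,0]],
  [[0,0,0.004],[0,0,0]],
])

```text
time_s: 8.6
position: [0.5602, 0.1458, 0.1883]
tcp_rot: [[0.987, 0.163, -0.001], [0.163, -0.987, -0.0], [-0.001, -0.0, -1.0]]
force: [-0.8, -0.3, -0.5]
opening: 0.125
```

Call:
servo_tool([
  [[0,0,0.001],[0,0,0]],
  [[0,0,0.001],[0,0,0]],
])

```text
time_s: 8.85
position: [0.5604, 0.1458, 0.1875]
tcp_rot: [[0.987, 0.163, -0.0], [0.163, -0.987, -0.0], [-0.0, 0.0, -1.0]]
force: [0.2, -0.3, -0.7]
opening: 0.13
```

Call:
servo_tool([
  [[0,0,0.001],[0,0,0]],
  [[0,0,0.001],[0,0,0]],
])

```text
time_s: 9.1
position: [0.5603, 0.1458, 0.1865]
tcp_rot: [[0.987, 0.163, -0.0], [0.163, -0.987, -0.0], [-0.0, -0.0, -1.0]]
force: [-0.2, 0.5, -0.3]
opening: 0.128
```

Call:
servo_tool([
  [[0,0,0.001],[0,0,0]],
  [[0,0,0.001],[0,0,0]],
])

```text
time_s: 9.35
position: [0.5603, 0.1458, 0.1854]
tcp_rot: [[0.987, 0.163, -0.0], [0.163, -0.987, -0.0], [-0.0, -0.0, -1.0]]
force: [0.9, 0.7, -0.2]
opening: 0.13
```

Call:
servo_tool([
  [[0,0,0.001],[0,0,0]],
  [[0,0,0.001],[0,0,0]],
])

```text
time_s: 9.6
position: [0.5604, 0.1458, 0.1845]
tcp_rot: [[0.987, 0.163, -0.0], [0.163, -0.987, -0.0], [-0.0, -0.0, -1.0]]
force: [-0.4, -0.4, -0.5]
opening: 0.13
```

Call:
servo_tool([
  [[0,0,0.001],[0,0,0]],
  [[0,0,0.001],[0,0,0]],
])

```text
time_s: 9.85
position: [0.5604, 0.1458, 0.1835]
tcp_rot: [[0.987, 0.163, -0.0], [0.163, -0.987, 0.0], [-0.0, -0.0, -1.0]]
force: [0.1, -0.6, -0.0]
opening: 0.132
```

Call:
servo_tool([
  [[0,0,0.001],[0,0,0]],
  [[0,0,0.001],[0,0,0]],
])

```text
time_s: 10.1
position: [0.5604, 0.1458, 0.1825]
tcp_rot: [[0.987, 0.163, -0.0], [0.163, -0.987, -0.0], [-0.0, 0.0, -1.0]]
force: [-0.0, 0.7, 0.5]
opening: 0.128
```

Call:
servo_tool([
  [[0,0,0.001],[0,0,0]],
  [[0,0,0.001],[0,0,0]],
])

```text
time_s: 10.35
position: [0.5604, 0.1458, 0.1815]
tcp_rot: [[0.987, 0.163, -0.0], [0.163, -0.987, -0.0], [-0.0, -0.0, -1.0]]
force: [-1.0, -1.0, -0.8]
opening: 0.129
```

Call:
servo_tool([
  [[0,0,0.001],[0,0,0]],
  [[0,0,0.002],[0,0,0]],
  [[0,0,0.002],[0,0,0]],
])

```text
time_s: 10.72
position: [0.5603, 0.1458, 0.1794]
tcp_rot: [[0.987, 0.163, -0.0], [0.163, -0.987, -0.0], [-0.0, -0.0, -1.0]]
force: [-0.4, 0.9, -0.4]
opening: 0.129
```

Call:
servo_tool([
  [[0,0,0.001],[0,0,0]],
  [[0,0,0.002],[0,0,0]],
  [[0,0,0.002],[0,0,0]],
])

```text
time_s: 11.1
position: [0.5603, 0.1458, 0.1774]
tcp_rot: [[0.987, 0.163, -0.0], [0.163, -0.987, -0.0], [-0.0, -0.0, -1.0]]
force: [-0.3, 0.5, 0.3]
opening: 0.127
```

Call:
servo_tool([
  [[0,0,0.001],[0,0,0]],
  [[0,0,0.002],[0,0,0]],
  [[0,0,0.002],[0,0,0]],
])

```text
time_s: 11.48
position: [0.5604, 0.1458, 0.1754]
tcp_rot: [[0.987, 0.163, -0.0], [0.163, -0.987, -0.0], [-0.0, -0.0, -1.0]]
force: [0.9, -0.1, -0.5]
opening: 0.131
```

```bash
python3 go.py 0.5564 0.1688 0.1726; python3 - <<'E'
from h import *
np.set_printoptions(precision=2,suppress=True)
p=np.array(st()['position'])
c=cap('side','side3.png')
for h in(.078,.114): print(h,'band',proj(c,p+[0,0,h-.1216]))
print('deck pt',proj(c,[p[0],p[1],.144]))
I=cv2.resize(np.array(c['pixels'])[125:180,230:295],None,fx=10,fy=10,interpolation=cv2.INTER_CUBIC)
cv2.imwrite('pics/crop3.png',I)
E
```

```text
t 11.475 p [0.5604 0.1458 0.1754] f [ 0.883  -0.0921 -0.4584] op 0.13085296228903312 yaw y -80.61723210933437 zax [-0.0002 -0.     -1.    ]
shift [-0.0002 -0.0234  0.0028]
0.078 band [262.86 159.96]
0.114 band [263.04 151.03]
deck pt [262.92 156.99]
```

View pics/crop3.png

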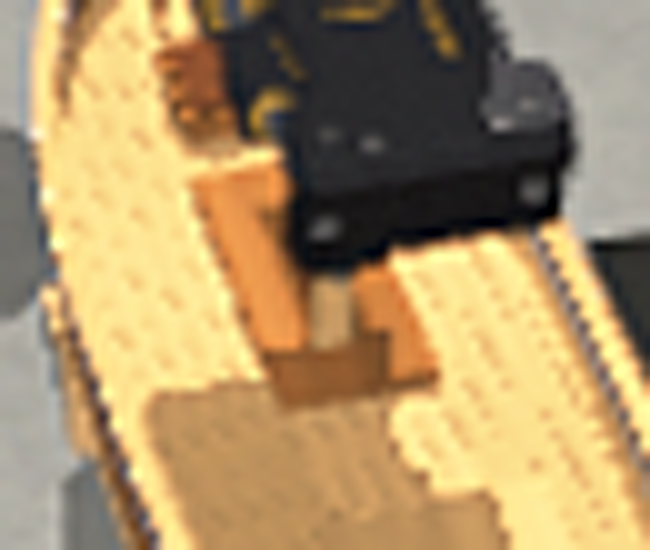

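The mast enters the opening at about (332,345) in the crop, and its lower band is already out of sight below the frame. So the foot is below the keel face and inside the socket. I'll go on down gently to the floor.

Call:
servo_tool([
  [[0,0,0.001],[0,0,0]],
  [[0,0,0.0015],[0,0,0]],
  [[0,0,0.0015],[0,0,0]],
])

```text
time_s: 11.9
position: [0.5604, 0.1458, 0.174]
tcp_rot: [[0.987, 0.163, -0.0], [0.163, -0.987, -0.0], [-0.0, -0.0, -1.0]]
force: [-0.5, -0.0, -0.7]
opening: 0.131
```

Call:
servo_tool([
  [[0,0,0.001],[0,0,0]],
  [[0,0,0.001],[0,0,0]],
])

```text
time_s: 12.15
position: [0.5604, 0.1458, 0.173]
tcp_rot: [[0.987, 0.163, -0.0], [0.163, -0.987, 0.0], [-0.0, -0.0, -1.0]]
force: [-0.3, -0.5, -0.2]
opening: 0.128
```

Call:
servo_tool([
  [[0,0,0.0005],[0,0,0]],
  [[0,0,0.0005],[0,0,0]],
])

```text
time_s: 12.4
position: [0.5605, 0.1458, 0.1726]
tcp_rot: [[0.987, 0.163, 0.0], [0.163, -0.987, 0.0], [0.0, 0.0, -1.0]]
force: [0.8, 0.4, 0.1]
opening: 0.128
```

Call:
servo_tool([
  [[0,0,0.0005],[0,0,0]],
  [[0,0,0.0005],[0,0,0]],
])

```text
time_s: 12.65
position: [0.5607, 0.1458, 0.1725]
tcp_rot: [[0.987, 0.163, 0.001], [0.163, -0.987, 0.0], [0.001, 0.0, -1.0]]
force: [0.3, -0.4, 3.1]
opening: 0.131
```

The floor is felt at TCP z = 0.1725, against 0.1726 predicted, with about 3 N. I'll release and retreat straight up.

Call:
servo_tool([
  [[0,0,0],[0,0,0]],
  [[0,0,0],[0,0,0]],
  [[0,0,0],[0,0,0]],
  [[0,0,0],[0,0,0]],
  [[0,0,0],[0,0,0]],
], gripper=0.06)

```text
time_s: 13.28
position: [0.5604, 0.1458, 0.1719]
tcp_rot: [[0.987, 0.163, -0.0], [0.163, -0.987, 0.0], [-0.0, -0.0, -1.0]]
force: [0.2, 0.3, -0.3]
opening: 0.614
```

Call:
servo_tool([
  [[0,0,-0.01],[0,0,0]],
  [[0,0,-0.03],[0,0,0]],
  [[0,0,-0.06],[0,0,0]],
  [[0,0,-0.09],[0,0,0]],
  [[0,0,-0.12],[0,0,0]],
  [[0,0,-0.14],[0,0,0]],
  [[-0.03,0,-0.15],[0,0,0]],
  [[-0.08,0,-0.15],[0,0,0]],
  [[-0.13,0,-0.15],[0,0,0]],
  [[-0.15,0,-0.15],[0,0,0]],
  [[-0.15,0,-0.15],[0,0,0]],
])

```text
time_s: 14.65
position: [0.4114, 0.1213, 0.323]
tcp_rot: [[0.987, 0.163, 0.001], [0.163, -0.987, 0.0], [0.001, 0.0, -1.0]]
force: [0.8, 0.7, 0.2]
opening: 0.685
```

```bash
python3 go.py; python3 - <<'E'
from h import *
np.set_printoptions(precision=2,suppress=True)
p=np.array([.5605,.1458,.051]); I=[]
for n,o in(('side',(220,95)),('top',(160,135))):
    c=cap(n,n+'4.png'); x,y=o
    for h in(.093,.114,.18): print(n,h,proj(c,p+[0,0,h]),(proj(c,p+[0,0,h])-o+.5)*6)
    I.append(cv2.resize(np.array(c['pixels'])[y:y+85,x:x+66],None,fx=6,fy=6,interpolation=cv2.INTER_CUBIC))
cv2.imwrite('pics/crop4.png',np.hstack(I))
E
```

```text
t 14.65 p [0.4114 0.1213 0.323 ] f [0.8313 0.7086 0.1666] op 0.6852442171533006 yaw y -80.61753363403474 zax [ 0.0014  0.0001 -1.    ]
side 0.093 [262.96 156.98] [260.76 374.89]
side 0.114 [263.07 151.74] [261.4  343.42]
side 0.18 [263.42 134.2 ] [263.54 238.2 ]
top 0.093 [223.17 171.66] [382.   222.97]
top 0.114 [222.47 170.43] [377.79 215.6 ]
top 0.18 [220.04 166.18] [363.24 190.09]
```

View pics/crop4.png

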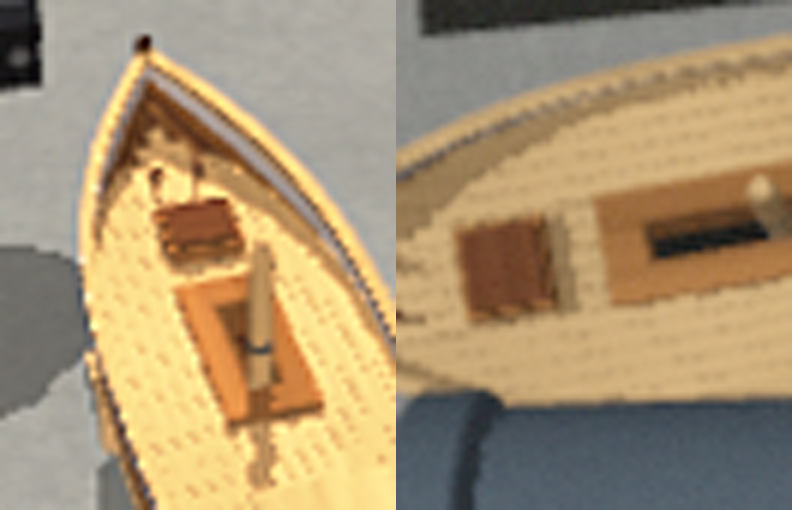

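View pics/side4.png

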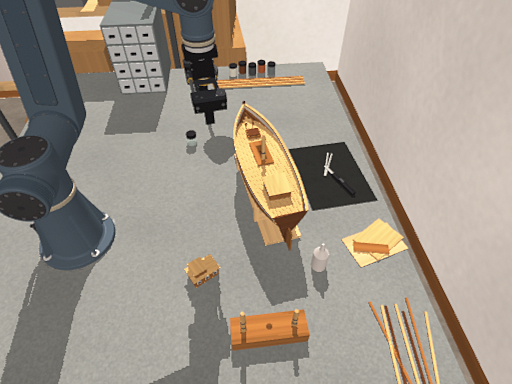

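The mast stands alone, with its top at about (262,243) and its band at about (260,348) in the side crop. The predictions for a fully seated mast are (263,238) and (261,343), so they agree to within a pixel of the original image. The other masts, deckhouse, bottle and jar look unmoved.

```bash
python3 -c "
from h import *
print(order.hand_in())"
```

```text
the job is handed in; nothing more can be done
None
```

I stepped the main mast into its socket in the keel and handed the job in at about 15 s of robot time; no verdict was reported.

- **Socket:** I lifted the mast from the middle hole of the block and lowered it near the aft end of the deck opening. The first probe there met the socket directly, about 23 mm aft of the opening's middle, so no sweep along the keel was needed.
- **Seating:** the foot went about 15 mm below the keel face with almost no resistance. It touched the floor at 0.1725 m TCP height (0.1726 m predicted), with about 3 N pressing.
- **After release:** side and top views show the mast standing on its own. Its top and band are within about one camera pixel of where a fully seated, upright mast would be.
- **Other things:** by eye in the side view, the other masts, deckhouse, bottle and jar look unmoved. The arm is clear of everything, and no check failed or disagreed.

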